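# Refit the voting module in a delegate's console and close up the row

## Task

The voting module (three round buttons and a display strip) has been left on the desk. Put it back on the sloping console between the microphone module and the loudspeaker module, display strip towards the upper edge, shifting the loudspeaker along to make room, then close the row up so that all three lie flat against the console's lower lip, butted flush side by side with no gap. Do not knock the microphone, and leave everything else on the desk where it stands.

Things in the scene. Friction and masses are not known exactly. Their poses are not given: they have to be found in the camera images.
- console: Fixed grey console, 440 mm along its y. Origin: centre of underside, z up. Its deck rises at 30 deg from the front edge (x -60, z 16 mm, towards the robot) to the back (x 48, z 79): the deck's normal leans 30 deg to its -x. Along the front edge a lip 5 mm thick stands 8 mm above the deck; modules lie on the deck against this lip, in a row along y; the deck above them is bare.
- mic: Microphone module, fixed on the deck against the lip, left or right of the loudspeaker; black, 84 (y, row) x 56 (x, up the slope) x 40 mm (z). Origin: centre of underside; axes tilted with the deck, z out of the top. A 10 mm steel stem stands vertically on it, 14 mm uphill of its middle, to 0.3 m above the origin; its 20 mm head bows 40 mm towards the robot.
- speaker: Loudspeaker module, loose, 0.2-0.45 kg, round steel grille; black, size and axes as the microphone module's, origin at centre of underside. Starts on the deck against the lip, 10 to 60 mm from the microphone module: too narrow a gap for the voting module. The deck has room to slide it away until the gap is 115 mm.
- voter: Voting module, loose, 0.17-0.35 kg; black, 84 (y) x 56 (x) x 40 mm (z); three white buttons along its -x side, grey display strip along its +x side. Origin: centre of underside, z out of the top. Starts flat on the desk, top up, in front of the console, +x pointing away from the robot within 0.7 rad.
- voter_display (a point): Middle of the voting module's display strip: 15 mm to +x of the module's centre, on its top face (40 mm up).
- blank: Bystander: plain black block without buttons or grille, 56 x 60 x 40 mm, loose on the desk. Origin: centre of its underside.
- tumbler: Bystander: steel tumbler, 62 mm across, 85 mm high, loose on the desk. Origin: centre of its underside.
- gel_small: Bystander: small white pump bottle, 52 mm across, 100 mm high, loose on the desk. Origin: centre of its underside.
- gel_tall: Bystander: tall white pump bottle, 72 mm across, 190 mm high, right of the console. Origin: centre of its underside.
- jug: Bystander: lidded steel water jug, 116 mm across with a handle on its +y side out to 95 mm, 154 mm high, left of the console. Origin: centre of its underside.
There are look-alikes about, which are no part of the job. Leave any red look-alike of the voter alone.

How it is judged:
By the outcome, as a careful person would: the job done as asked, in the order asked, and still so for the second after the job is handed in, with the robot touching nothing.
It also fails if it takes over 70 s, if anything falls off the work surface, if the arm or the gripper's body presses on something with over 40 N, if the wrist force passes 120 N, or if a joint passes its speed limit or range.

## Robot

A 7-joint arm with a two-finger parallel gripper is mounted at the origin on the work surface. World frame = base frame: x ahead of the robot, y to its left, z up, the work surface at z = 0. Lengths are in m, angles in rad, forces in N, time in s.
With the tool pointing down it reaches from about 0.425 to 0.875 m from the base axis. Payload 4.7 kg.
Tool frame: the origin (TCP) lies midway between the tips of the shut fingers; the grasp point (between the pads) lies 19 mm behind it; z points along the fingers, x is the direction in which the jaws open and shut, and the axes are right-handed (so a half turn about z gives the same grasp; the last joint's range is limited). The gripper opens to 87 mm and grips with 3 to 60 N. Pads are 19 mm wide; open, the fingers measure 117 mm over their backs; the gripper's body (75 mm by 190 mm) begins 51 mm behind the grasp point.
Start: joints at [-1.292, 0.321, -0.07, 1.45, 0.023, 1.371, -0.057], TCP at [0.17, 0.627, 0.223] pointing down, gripper open.
Joint ranges: [-2.86, 2.86], [-0.3, 2.09], [-1.38, 1.24], [0.06, 2.45], [-1.56, 4.7], [0.09, 2.05], [-2.69, 2.69]. Speed limits (rad/s): [2.57, 2.57, 3.14, 3.14, 3.14, 3.14, 3.14].

## Interface

Orientations are given as a rotation vector (axis times angle).
In Python, from bench import get_state, eyes, ticket gives the robot as it stands.
- The arm moves only by the tool carry_out, never from a script. Its argument "motion" is a list of rows, each a list of 2 entries, a list of its own where there are three numbers: the shift along the world's x, y, z in m, then the turn about the world's z in rad. A call has 1 to 20 rows; each row is the pose to reach, as a shift and turn from the pose commanded when the call began; what a row does not reach only later rows make up. A row lasts 1/10 s, in which the tool goes at most 50 mm and 8.59 degrees, less where a joint would pass 70% of its speed; a pose out of reach is approached as far as the arm can. A call with a gripper value outside its range is refused whole. "grip" is the gripper command: -1 is fully open, 1 is shut, values between are in proportion, set as the call begins (left out, the last holds). The fingers move at their own pace and stop on an object; "squeeze" is the grip in N (left out, the last holds). Time passes only in rows, so rows that repeat a pose let the fingers close. It gives the time, the measured TCP pose, the force and the opening at its end, in the units of the state.
- get_state(): the state, without advancing time (a new reading comes with each control period).
- eyes.get_image(name): name is "scene" or "top" or "wrist"; returns a dict with "pixels" (384x512x3 uint8, blue, green, red), "mtx" (3x3 intrinsics, pixels), "extrinsics" (4x4, takes a point from camera to world coordinates). Camera axes: x right, y down, z forward; pixel columns grow to the right and rows downward; lengths in m; the calibration is good to about 2 mm. A picture is of the moment at which its call begins. There is no depth.
- ticket.close_job(): hands the job in, once; it reports no verdict.
The state is a dict: "time": time; "joint_positions": joint angles; "qd": joint speeds; "joint_torque": joint torques, N m; "position": TCP position; "tool_rot": TCP orientation; "ft_force": force on the tool from outside, world axes, zero at the start; "torque": the same for the moment, N m; "grip_width": opening from 0.0 (shut) to 1.0 (fully open).
Only numpy, scipy, OpenCV 4.12 (cv2) and the standard library are available. Lean on these libraries where they do the work, as an engineer would, in place of code of your own. Each camera call takes 0.05 s, during which the arm holds its last target. There are 200 camera calls.

## Working session

There is one attempt and no reset: what is moved stays moved. The work goes in short steps, Python scripts to look and compute and a tool call to move; the robot and the scene stay as the last step left them, time stands still between calls to the robot, and variables do not carry over. Pictures are saved under pics/ and viewed, about 8 in all and at most 12, crops included, and the job is handed in when it is done.

Besides the shell and the picture viewer there is one more tool, called after "Request:" in YAML: its name, and indented under it one key for each argument. carry_out: Moves the arm, as the interface text tells. Its arguments: {"type":"object","properties":{"motion":{"type":"array","items":{"type":"array"}},"grip":{"type":"number"},"squeeze":{"type":"number"}},"required":["motion"]}

```bash
ls; mkdir -p pics; cat > h.py <<'E'
import numpy as np,cv2
from bench import get_state,eyes,ticket
def ray(im,u,v):
    E=np.array(im['extrinsics']);K=np.array(im['mtx'])
    d=E[:3,:3]@np.linalg.solve(K,[u,v,1.]);return E[:3,3],d
def onplane(im,u,v,n,p0):
    o,d=ray(im,u,v);n=np.array(n);return o+d*(n@(np.array(p0)-o))/(n@d)
def onz(im,u,v,z): return onplane(im,u,v,[0,0,1],[0,0,z])
def proj(im,P):
    E=np.array(im['extrinsics']);K=np.array(im['mtx'])
    c=(np.atleast_2d(P)-E[:3,3])@E[:3,:3];q=c@K.T;return q[:,:2]/q[:,2:]
E
python3 - <<'E'
from h import *
import pickle
s=get_state();print(s)
ims={n:eyes.get_image(n) for n in("scene","top","wrist")}
pickle.dump(ims,open('i0.pkl','wb'))
for n in ims: print(n,np.round(ims[n]['extrinsics'],3).tolist(),np.round(ims[n]['mtx'],1).tolist())
cv2.imwrite('pics/a_top.png',cv2.resize(ims['top']['pixels'],(800,600),interpolation=cv2.INTER_CUBIC))
cv2.imwrite('pics/a_scene.png',cv2.resize(ims['scene']['pixels'],(800,600),interpolation=cv2.INTER_CUBIC))
E
```

```text
pics
{'time': 0.0, 'joint_positions': array([-1.29194524,  0.32183889, -0.07011395,  1.451667  ,  0.02263391,
        1.37078017, -0.05692438]), 'qd': array([ 0.00152834, -0.00134799, -0.00065454, -0.00076597,  0.00104224,
        0.00251254,  0.00094564]), 'joint_torque': array([-3.83471559e-05, -4.91292000e+01, -4.03700704e-01, -3.12529564e+01,
       -6.38295896e-02,  4.37053596e-02,  1.71774759e-04]), 'position': array([0.16998437, 0.62681498, 0.22145544]), 'tool_rot': array([ 2.49417946e+00,  1.90808953e+00, -2.25650232e-03]), 'ft_force': array([0.19346362, 0.82224152, 0.24178688]), 'torque': array([ 0.02000748,  0.00646851, -0.02228284]), 'grip_width': 0.9974524946221376}
scene [[-0.07, 0.646, -0.76, 1.587], [0.997, 0.056, -0.045, 0.081], [0.013, -0.762, -0.648, 0.982], [0.0, 0.0, 0.0, 1.0]] [[446.7, 0.0, 253.5], [0.0, 446.7, 190.7], [0.0, 0.0, 1.0]]
top [[-0.006, -0.989, 0.147, 0.309], [-1.0, 0.005, -0.012, 0.033], [0.011, -0.147, -0.989, 1.171], [0.0, 0.0, 0.0, 1.0]] [[455.2, 0.0, 251.8], [0.0, 455.2, 188.6], [0.0, 0.0, 1.0]]
wrist [[0.261, 0.937, 0.232, 0.107], [0.965, -0.253, -0.064, 0.644], [-0.001, 0.241, -0.971, 0.383], [0.0, 0.0, 0.0, 1.0]] [[283.3, 0.0, 253.7], [0.0, 283.3, 193.8], [0.0, 0.0, 1.0]]
```

View pics/a_top.png

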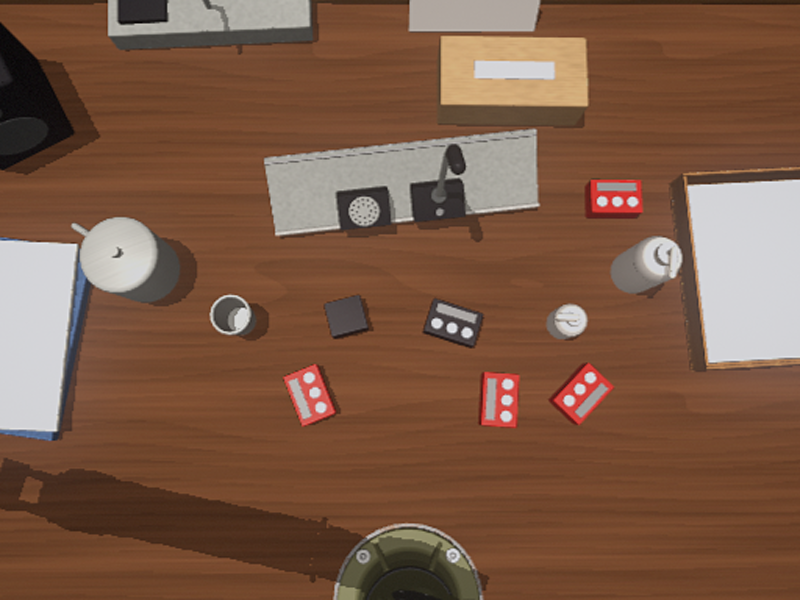

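View pics/a_scene.png

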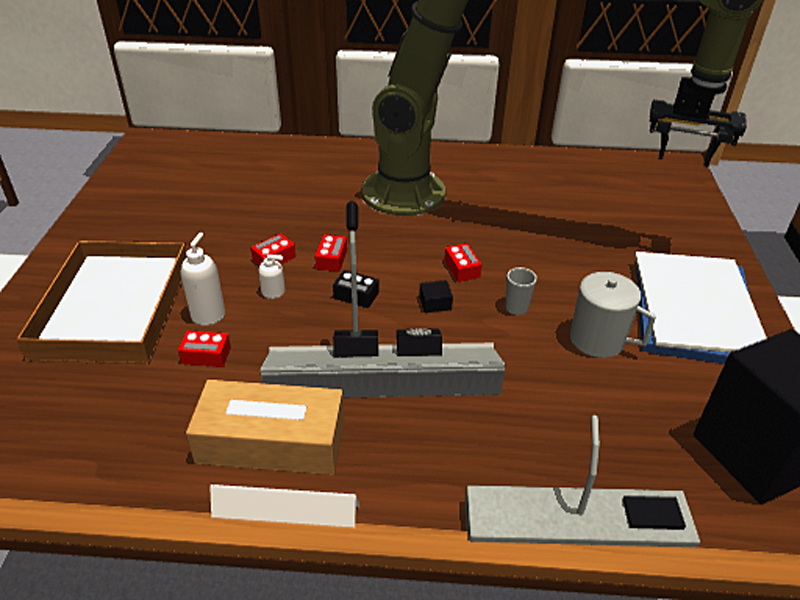

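The top view (800 px wide) shows the console at x 265–540, y 130–235. The speaker (round grille) is at (363,207) and the mic at (438,200), so the speaker is on the mic's +y side. Voter candidates:
- Black, with three buttons and a display: (454,322).
- Red look-alikes: (309,395), (500,399), (582,393) and (614,197).
- Plain black block: (347,316).

Only the black one at (454,322) fits. I'll confirm it in one crop.

```bash
python3 - <<'E'
from h import *
import pickle
ims=pickle.load(open('i0.pkl','rb'));im=ims['top'];p=im['pixels']
c=p[80:235,165:350];cv2.imwrite('pics/b.png',cv2.resize(c,None,fx=4,fy=3.87,interpolation=cv2.INTER_CUBIC)[:, :])
hsv=cv2.cvtColor(p,cv2.COLOR_BGR2HSV)
dark=((p.max(2)<70)).astype(np.uint8)
sub=np.zeros_like(dark);sub[80:235,165:350]=dark[80:235,165:350]
cs,_=cv2.findContours(sub,cv2.RETR_EXTERNAL,cv2.CHAIN_APPROX_SIMPLE)
for k in cs:
    if cv2.contourArea(k)>150:
        r=cv2.minAreaRect(k);print(cv2.contourArea(k),np.round(r[0],1),np.round(r[1],1),round(r[2],1))
        print(np.round(cv2.boxPoints(r),1).tolist())
# white blobs
w=((hsv[...,1]<40)&(hsv[...,2]>140)).astype(np.uint8);s2=np.zeros_like(w);s2[185:225,265:315]=w[185:225,265:315]
n,l,st,ce=cv2.connectedComponentsWithStats(s2)
for i in range(1,n):
    if st[i,4]>10: print('white',st[i].tolist(),ce[i].round(2),onz(im,*ce[i],.04).round(4))
E
```

```text
742.5 [232.7 133. ] [24.7 32.6] 83.7
[[215.1999969482422, 122.5], [247.5, 118.9000015258789], [250.3000030517578, 143.5], [217.89999389648438, 147.10000610351562]]
660.5 [280.  127.9] [24.7 33.8] 83.7
[[261.79998779296875, 117.5], [295.3999938964844, 113.69999694824219], [298.1000061035156, 138.3000030517578], [264.6000061035156, 142.0]]
white [280, 194, 25, 13, 138] [291.67 199.89] [ 0.4476 -0.0807  0.04  ]
white [276, 204, 8, 6, 39] [279.1  206.49] [ 0.4312 -0.0489  0.04  ]
white [286, 206, 7, 7, 40] [288.98 209.32] [ 0.424  -0.0735  0.04  ]
white [295, 209, 8, 7, 39] [298.33 212.51] [ 0.4158 -0.0967  0.04  ]
```

View pics/b.png

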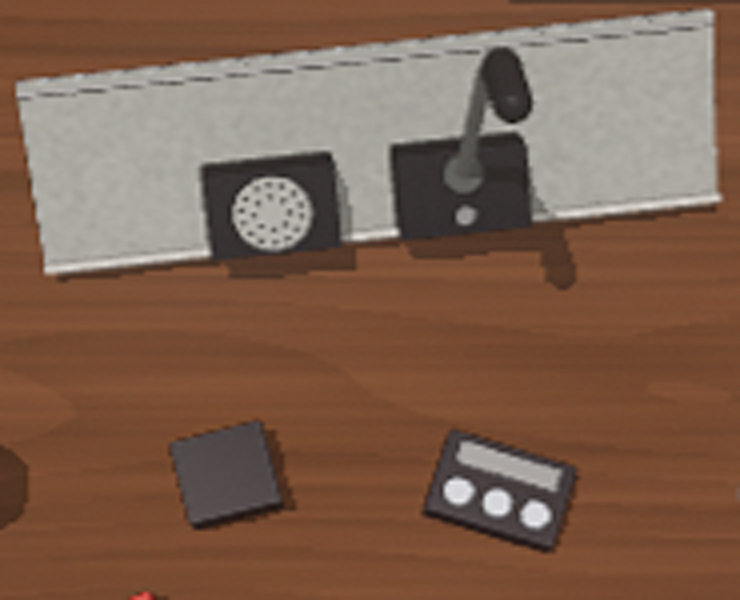

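The crop confirms it: the black module at crop (500,492) has a display strip and three white buttons. The speaker grille is at (272,212), and the mic base at (465,185) with a gap between them. Next I measure the console, speaker and mic poses.

```bash
cat >> h.py <<'E'
def tri(obs):
    A=np.zeros((3,3));b=np.zeros(3)
    for im,u,v in obs:
        o,d=ray(im,u,v);d=d/np.linalg.norm(d);M=np.eye(3)-np.outer(d,d);A+=M;b+=M@o
    P=np.linalg.solve(A,b);return P,[np.linalg.norm(proj(im,P)[0]-[u,v]) for im,u,v in obs]
E
python3 - <<'E'
from h import *
import pickle
ims=pickle.load(open('i0.pkl','rb'));T=ims['top'];S=ims['scene']
c=lambda u,v:((u+.5)/4-.5+165,(v+.5)/3.87-.5+80)
L=onz(T,*c(45,270),.022);R=onz(T,*c(720,202),.022);print('lip',L,R,np.linalg.norm(L-R),'yaw',np.arctan2(-(L-R)[0],(L-R)[1]))
yaw=np.arctan2(-(L-R)[0],(L-R)[1])
# grille by mask in both
for n,box in(('top',(218,122,248,147)),('scene',(252,206,284,222))):
    p=ims[n]['pixels'];x0,y0,x1,y1=box
    m=(p[y0:y1,x0:x1].min(2)>95).astype(np.uint8);ys,xs=np.nonzero(m);print(n,len(xs),(xs.min()+xs.max())/2+x0,(ys.min()+ys.max())/2+y0,xs.mean()+x0,ys.mean()+y0)
cv2.imwrite('pics/c.png',cv2.resize(S['pixels'][190:260,160:330],None,fx=4.6,fy=4.6,interpolation=cv2.INTER_CUBIC))
# top edges of modules on top plane: corners in crop
ax=np.array([np.cos(yaw),np.sin(yaw),0]);ay=np.array([-np.sin(yaw),np.cos(yaw),0]);n=-.5*ax+np.array([0,0,.866])
mid=(L+R)/2; p0=mid.copy();p0[2]=.016; p0=p0+ax*.003+n*.04   # top plane
for nm,pts in(('spk',[(203,166),(331,154),(342,248),(214,258)]),('mic',[(391,145),(520,134),(531,227),(400,238)]),('grille',[(272,212)])):
    for q in pts:
        P=onplane(T,*c(*q),n,p0);d=P-mid;print(nm,P.round(4),'along y',round(d@ay,4),'x',round(d@ax,4))
E
```

```text
lip [0.58252426 0.21405627 0.022     ] [ 0.62784288 -0.22407232  0.022     ] 0.4404661607798131 yaw 0.10307024506519953
top 294 232.5 135.0 232.68027210884352 134.62925170068027
scene 44 267.5 215.5 267.70454545454544 212.63636363636363
spk [0.6351 0.1083 0.0844] along y 0.1096 x 0.0415
spk [0.6429 0.0294 0.0842] along y 0.0303 x 0.041
spk [0.5892 0.0227 0.0529] along y 0.0292 x -0.0131
spk [0.5825 0.1032 0.0539] along y 0.1099 x -0.0114
mic [ 0.6484 -0.0077  0.0851] along y -0.0071 x 0.0427
mic [ 0.6557 -0.0876  0.0845] along y -0.0874 x 0.0417
mic [ 0.6027 -0.0968  0.0536] along y -0.091 x -0.012
mic [ 0.5954 -0.0139  0.0543] along y -0.0078 x -0.0107
grille [0.6095 0.0663 0.0672] along y 0.0705 x 0.0117
```

View pics/c.png

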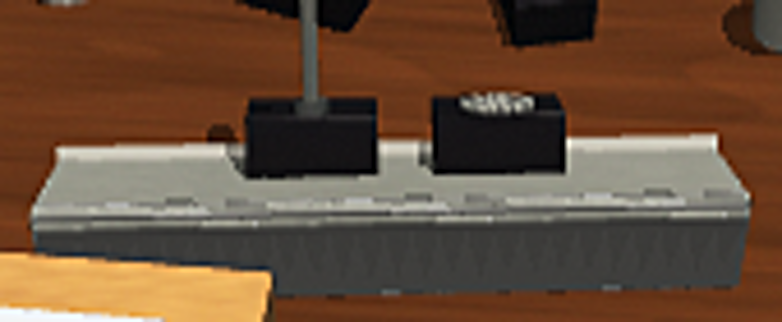

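Findings:
- **Console:** yaw is 0.103.
- **Modules:** along the row the mic is centred at t≈-0.0485 and the speaker at +0.0695. The gap is about 35 mm.
- **Row frame:** its origin is the lip middle (0.605,-0.005).

Plan: plough the speaker along +y with the shut fingers in the gap. I approach over the speaker first.

Request:
carry_out:
  motion:
    - [[0.449,-0.57,-0.03],-1.203]
    - [[0.449,-0.57,-0.03],-1.203]
    - [[0.449,-0.57,-0.03],-1.203]
    - [[0.449,-0.57,-0.03],-1.203]
    - [[0.449,-0.57,-0.03],-1.203]
    - [[0.449,-0.57,-0.03],-1.203]
    - [[0.449,-0.57,-0.03],-1.203]
    - [[0.449,-0.57,-0.03],-1.203]
    - [[0.449,-0.57,-0.03],-1.203]
    - [[0.449,-0.57,-0.03],-1.203]
    - [[0.449,-0.57,-0.03],-1.203]
    - [[0.449,-0.57,-0.03],-1.203]
    - [[0.449,-0.57,-0.03],-1.203]
    - [[0.449,-0.57,-0.03],-1.203]
    - [[0.449,-0.57,-0.03],-1.203]
    - [[0.449,-0.57,-0.03],-1.203]
    - [[0.449,-0.57,-0.06],-1.203]
    - [[0.449,-0.57,-0.06],-1.203]
    - [[0.449,-0.57,-0.06],-1.203]
    - [[0.449,-0.57,-0.06],-1.203]
  grip: 1
  squeeze: 10

```text
time: 2.15
position: [0.6194, 0.0583, 0.1637]
tool_rot: [-3.137, -0.164, -0.002]
ft_force: [1.4, 0.8, 0.7]
grip_width: 0.007
```

```bash
cat >> h.py <<'E'
mid=np.array([.6052,-.005,0]);yw=.103
ax=np.array([np.cos(yw),np.sin(yw),0]);ay=np.array([-np.sin(yw),np.cos(yw),0]);nn=-.5*ax+np.array([0,0,.866])
def W(r,t,z): return mid+r*ax+t*ay+[0,0,z]
def RT(P): d=np.array(P)-mid;return np.round([d@ax,d@ay,P[2]],4)
E
python3 - <<'E'
from h import *
import pickle
im=eyes.get_image('wrist');pickle.dump(im,open('i1.pkl','wb'))
p=im['pixels'].copy()
def box(t,col):
    for z,rs in((0,None),):
        Q=[(.0077,.0185),(.0562,.0465),(.0362,.0811),(-.0123,.0531)]
        for tt in(t-.042,t+.042):
            q=proj(im,[W(r,tt,z) for r,z in Q]).round().astype(int);cv2.polylines(p,[q],True,col,1)
box(.0695,(0,255,0));box(-.0485,(0,255,255))
cv2.imwrite('pics/d.png',cv2.resize(p,(800,600)))
E
```

```text
(no output)
```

View pics/d.png

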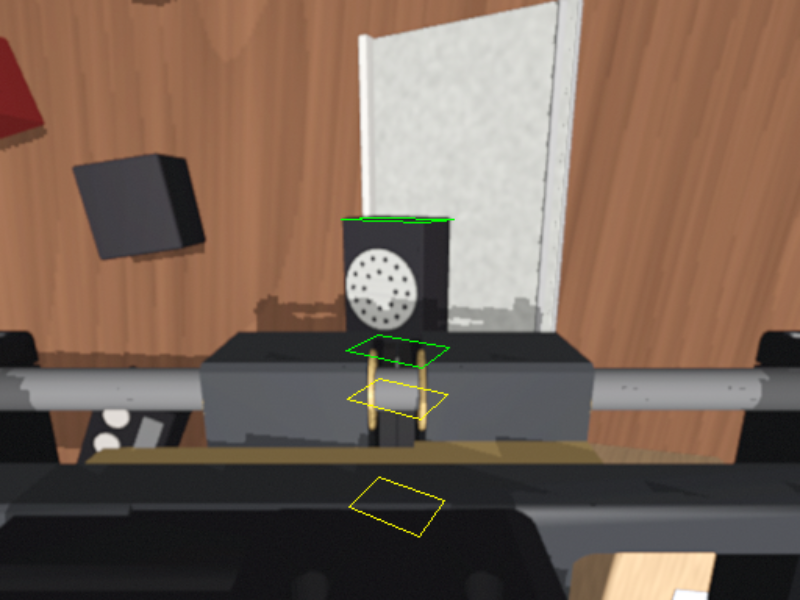

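The wrist view shows the overlaid speaker box (green line at y≈218) lying on the real far edge, so the model holds. I go down into the gap.

Request:
carry_out:
  motion:
    - [[0.003,-0.025,0],0]
    - [[0.005,-0.048,0],0]
    - [[0.005,-0.048,0],0]
    - [[0.005,-0.048,0],0]
    - [[0.005,-0.048,-0.03],0]
    - [[0.005,-0.048,-0.06],0]
    - [[0.005,-0.048,-0.08],0]
    - [[0.005,-0.048,-0.1],0]
    - [[0.005,-0.048,-0.11],0]
    - [[0.005,-0.048,-0.118],0]
    - [[0.005,-0.048,-0.118],0]
    - [[0.005,-0.048,-0.118],0]

```text
time: 3.4
position: [0.6248, 0.0096, 0.0454]
tool_rot: [-3.137, -0.162, -0.002]
ft_force: [0.2, 0.4, 0.1]
grip_width: 0.004
```

Request:
carry_out:
  motion:
    - [[-0.0005,0.005,0],0]
    - [[-0.001,0.01,0],0]
    - [[-0.0015,0.015,0],0]
    - [[-0.002,0.02,0],0]
    - [[-0.0026,0.025,0],0]
    - [[-0.0031,0.03,0],0]
    - [[-0.0036,0.035,0],0]
    - [[-0.0041,0.04,0],0]
    - [[-0.0047,0.045,0],0]
    - [[-0.0052,0.05,0],0]
    - [[-0.0057,0.055,0],0]
    - [[-0.0062,0.06,0],0]
    - [[-0.0067,0.065,0],0]
    - [[-0.0072,0.07,0],0]
    - [[-0.0078,0.075,0],0]
    - [[-0.0083,0.08,0],0]
    - [[-0.0087,0.084,0],0]
    - [[-0.0087,0.084,0],0]
    - [[-0.0087,0.084,0],0]

```text
time: 5.3
position: [0.6158, 0.0928, 0.0451]
tool_rot: [3.137, 0.161, 0.002]
ft_force: [-0.2, -2.7, 3.8]
grip_width: 0.003
```

Request:
carry_out:
  motion:
    - [[0.0015,-0.015,0],0]
    - [[0.0015,-0.015,0],0]
    - [[0.0015,-0.015,0.045],0]
    - [[0.0015,-0.015,0.09],0]
    - [[0.0015,-0.015,0.135],0]
    - [[-0.045,-0.015,0.145],0]
    - [[-0.09,-0.015,0.145],0]
    - [[-0.135,-0.015,0.145],-0.1]
    - [[-0.182,-0.015,0.145],-0.2]
    - [[-0.182,-0.06,0.145],-0.3]
    - [[-0.182,-0.105,0.145],-0.413]
    - [[-0.182,-0.15,0.145],-0.413]
    - [[-0.182,-0.169,0.145],-0.413]
    - [[-0.182,-0.169,0.145],-0.413]
    - [[-0.182,-0.169,0.145],-0.413]
    - [[-0.182,-0.169,0.145],-0.413]
  grip: -1

```text
time: 6.9
position: [0.4334, -0.0739, 0.1894]
tool_rot: [-3.104, 0.481, 0.001]
ft_force: [-0.0, 0.7, -0.3]
grip_width: 0.997
```

```bash
python3 - <<'E'
from h import *
import pickle
s=get_state();print(s['position'],s['tool_rot'],s['grip_width'])
T=eyes.get_image('top');w=eyes.get_image('wrist');pickle.dump((T,w),open('i2.pkl','wb'))
p=w['pixels'].copy()
c=np.array([.4333,-.0761]);a=-.31
R=np.array([[np.cos(a),-np.sin(a)],[np.sin(a),np.cos(a)]])
q=[c+R@v for v in([.028,.042],[.028,-.042],[-.028,-.042],[-.028,.042])]
cv2.polylines(p,[proj(w,[[*v,.04] for v in q]).round().astype(int)],True,(0,255,0),1)
t=T['pixels'][80:235,165:350]
cv2.imwrite('pics/e.png',np.hstack([cv2.resize(p,(400,300)),cv2.resize(t,(360,300),interpolation=cv2.INTER_CUBIC)]))
E
```

```text
[ 0.43339113 -0.07391724  0.18938067] [-3.10405126e+00  4.81264329e-01  8.05986875e-04] 0.9972526036205757
```

View pics/e.png

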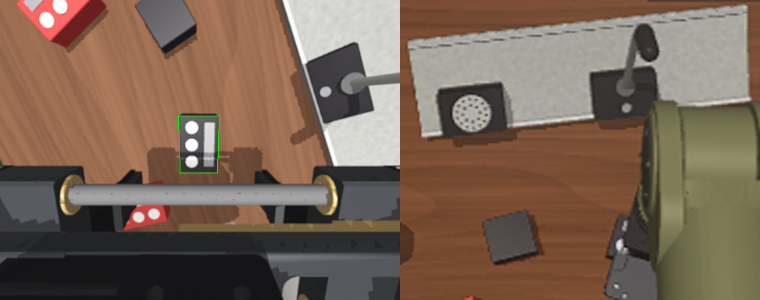

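The wrist view shows the green outline lying exactly on the black voter (buttons at (192,145), display at (210,145)). The top crop shows the speaker moved, still straight against the lip. I descend and grip.

Request:
carry_out:
  motion:
    - [[0,-0.002,-0.04],0]
    - [[0,-0.002,-0.08],0]
    - [[0,-0.002,-0.12],0]
    - [[0,-0.002,-0.15],0]
    - [[0,-0.002,-0.165],0]
    - [[0,-0.002,-0.174],0]
    - [[0,-0.002,-0.174],0]
    - [[0,-0.002,-0.174],0]
  grip: -1

```text
time: 7.8
position: [0.4342, -0.0774, 0.0162]
tool_rot: [-3.104, 0.484, -0.002]
ft_force: [0.4, 0.6, 0.0]
grip_width: 1.0
```

Request:
carry_out:
  motion:
    - [[0,0,0],0]
    - [[0,0,0],0]
    - [[0,0,0],0]
    - [[0,0,0],0]
    - [[0,0,0],0]
    - [[0,0,0],0]
    - [[0,0,0],0]
    - [[0,0,0],0]
    - [[0,0,0.01],0]
    - [[0,0,0.03],0]
    - [[0,0,0.06],0]
    - [[0,0,0.06],0]
  grip: 1
  squeeze: 25

```text
time: 9.0
position: [0.4364, -0.078, 0.0789]
tool_rot: [-3.102, 0.485, -0.011]
ft_force: [1.1, -0.1, -1.3]
grip_width: 0.639
```

Gripped: the opening is 55.6 mm, which matches the 56 mm depth. I carry it round, keeping clear of the mic, to above the gap.

Request:
carry_out:
  motion:
    - [[0,0,0.04],0]
    - [[0,0.02,0.08],0.1]
    - [[0,0.06,0.12],0.2]
    - [[0,0.1,0.13],0.3]
    - [[0,0.124,0.13],0.411]
    - [[0.03,0.124,0.13],0.411]
    - [[0.07,0.124,0.13],0.411]
    - [[0.11,0.124,0.13],0.411]
    - [[0.15,0.124,0.13],0.411]
    - [[0.18,0.124,0.12],0.411]
    - [[0.203,0.124,0.09],0.411]
    - [[0.203,0.124,0.06],0.411]
    - [[0.203,0.124,0.04],0.411]
    - [[0.203,0.124,0.03],0.411]
    - [[0.203,0.124,0.03],0.411]
    - [[0.203,0.124,0.03],0.411]
    - [[0.203,0.124,0.03],0.411]

```text
time: 10.7
position: [0.6375, 0.0464, 0.1072]
tool_rot: [-3.137, -0.159, -0.004]
ft_force: [1.2, -0.0, -2.1]
grip_width: 0.645
```

```bash
python3 - <<'E'
from h import *
import pickle
s=get_state();print(s['position'],RT(s['position']),2*np.arctan2(s['tool_rot'][1],s['tool_rot'][0]),s['ft_force'],s['grip_width'])
S=eyes.get_image('scene');w=eyes.get_image('wrist')
cv2.imwrite('pics/f.png',np.hstack([cv2.resize(w['pixels'],(400,300)),cv2.resize(S['pixels'][150:260,165:311],(400,300),interpolation=cv2.INTER_CUBIC)]))
E
```

```text
[0.63745141 0.04643465 0.10720917] [0.0374 0.0478 0.1072] -6.182076154860051 [ 1.24753846 -0.01069347 -2.09168169] 0.6448745814782421
```

View pics/f.png

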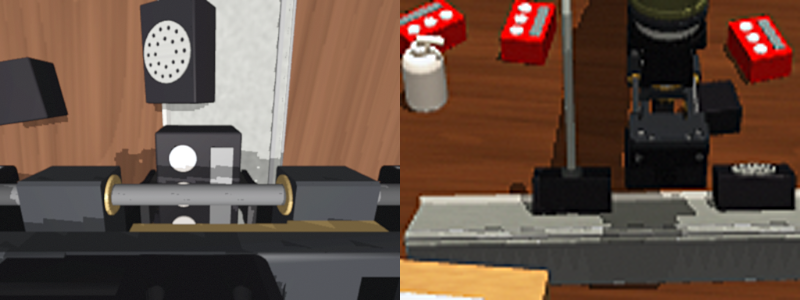

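The wrist view (left) shows the voter held level, display on the uphill side, beyond it the speaker. The scene view (right) shows it over the gap, clear of mic and speaker. I lower to first contact.

Request:
carry_out:
  motion:
    - [[0,0,-0.01],0]
    - [[0,0,-0.02],0]
    - [[0,0,-0.028],0]
    - [[0,0,-0.033],0]
    - [[0,0,-0.037],0]
    - [[0,0,-0.039],0]
    - [[0,0,-0.04],0]
    - [[0,0,-0.04],0]

```text
time: 11.6
position: [0.6362, 0.0462, 0.067]
tool_rot: [-3.137, -0.159, 0.001]
ft_force: [-5.0, -1.0, 5.2]
grip_width: 0.642
```

Contact at TCP z 0.067, as predicted. I open in steps with the rear finger held still, so the module tilts down under control.

Request:
carry_out:
  motion:
    - [[-0.001,0,0.001],0]
    - [[-0.002,0,0.001],0]
    - [[-0.002,0,0.001],0]
    - [[-0.002,0,0.001],0]
  grip: -0.38
  squeeze: 5

```text
time: 12.0
position: [0.6344, 0.0464, 0.0665]
tool_rot: [3.137, 0.159, 0.0]
ft_force: [-1.1, -0.5, -0.9]
grip_width: 0.689
```

Request:
carry_out:
  motion:
    - [[-0.001,0,0],0]
    - [[-0.002,0,0],0]
    - [[-0.002,0,0],0]
    - [[-0.002,0,0],0]
  grip: -0.47

```text
time: 12.4
position: [0.6323, 0.0464, 0.0665]
tool_rot: [3.138, 0.159, -0.0]
ft_force: [-0.7, 0.9, -0.4]
grip_width: 0.735
```

Request:
carry_out:
  motion:
    - [[-0.001,0,0],0]
    - [[-0.002,0,0],0]
    - [[-0.002,0,0],0]
    - [[-0.002,0,0],0]
  grip: -0.56

```text
time: 12.8
position: [0.6309, 0.0465, 0.0669]
tool_rot: [-3.138, -0.159, -0.002]
ft_force: [0.5, -0.4, -0.6]
grip_width: 0.778
```

```bash
python3 - <<'E'
from h import *
s=get_state();print(RT(s['position']),s['ft_force'],s['grip_width']*87)
S=eyes.get_image('scene');w=eyes.get_image('wrist')
cv2.imwrite('pics/g.png',np.hstack([cv2.resize(w['pixels'],(400,300)),cv2.resize(S['pixels'][170:250,220:326],(400,300),interpolation=cv2.INTER_CUBIC)]))
E
```

```text
[0.0309 0.0485 0.0669] [ 0.50037144 -0.37803382 -0.55403169] 67.653229097328
```

View pics/g.png

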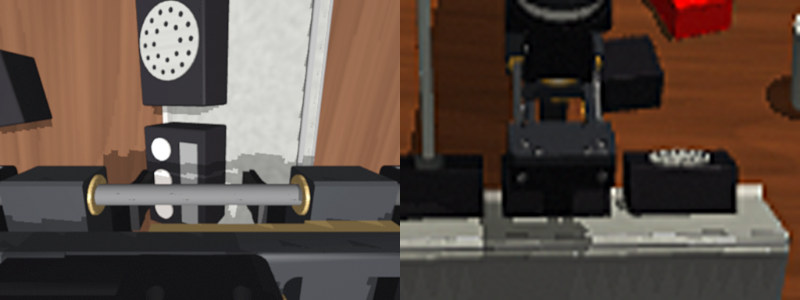

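It is tilting down inside the fingers as planned (voter at wrist (185,170), in line with the speaker). I carry on opening.

Request:
carry_out:
  motion:
    - [[-0.001,0,0],0]
    - [[-0.002,0,0],0]
    - [[-0.002,0,0],0]
    - [[-0.002,0,0],0]
  grip: -0.66

```text
time: 13.3
position: [0.6284, 0.0463, 0.0666]
tool_rot: [3.138, 0.159, 0.0]
ft_force: [0.4, 0.6, -0.2]
grip_width: 0.829
```

Request:
carry_out:
  motion:
    - [[-0.001,0,0],0]
    - [[-0.002,0,0],0]
    - [[-0.002,0,0],0]
    - [[-0.002,0,0],0]
  grip: -0.75

```text
time: 13.7
position: [0.6264, 0.0464, 0.0666]
tool_rot: [3.138, 0.159, 0.0]
ft_force: [0.6, -0.2, -0.1]
grip_width: 0.873
```

Request:
carry_out:
  motion:
    - [[-0.001,0,0],0]
    - [[-0.002,0,0],0]
    - [[-0.002,0,0],0]
    - [[-0.002,0,0.01],0]
    - [[-0.002,0,0.03],0]
    - [[-0.002,0,0.06],0]
    - [[-0.002,0,0.09],0]
    - [[-0.002,0,0.09],0]
  grip: -1

```text
time: 14.5
position: [0.6276, 0.0461, 0.1622]
tool_rot: [-3.136, -0.158, -0.014]
ft_force: [0.9, -0.3, 0.2]
grip_width: 1.005
```

```bash
python3 - <<'E'
from h import *
s=get_state();print(RT(s['position']),s['position'],s['ft_force'],s['grip_width']*87)
S=eyes.get_image('scene');w=eyes.get_image('wrist')
cv2.imwrite('pics/hh.png',np.hstack([cv2.resize(w['pixels'],(400,300)),cv2.resize(S['pixels'][170:250,220:326],(400,300),interpolation=cv2.INTER_CUBIC)]))
E
```

```text
[0.0276 0.0485 0.1622] [0.62764698 0.04612618 0.16223072] [ 0.94390064 -0.28674311  0.22999763] 87.44237709705153
```

View pics/hh.png

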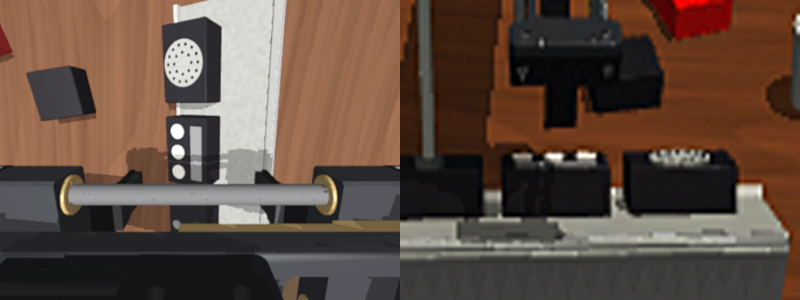

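The wrist view shows the voter flat on the deck at (195,148), display uphill, in line with the speaker. It may be a couple of mm off the lip, so I nudge it down-slope from behind with shut fingers.

Request:
carry_out:
  motion:
    - [[0.02,0.002,0],0]
    - [[0.042,0.004,0],0]
    - [[0.042,0.004,0],0]
    - [[0.042,0.004,-0.03],0]
    - [[0.042,0.004,-0.06],0]
    - [[0.042,0.004,-0.08],0]
    - [[0.042,0.004,-0.088],0]
    - [[0.042,0.004,-0.088],0]
    - [[0.042,0.004,-0.088],0]
  grip: 1
  squeeze: 10

```text
time: 15.5
position: [0.6654, 0.0503, 0.079]
tool_rot: [-3.133, -0.158, 0.003]
ft_force: [-19.9, 0.8, 55.5]
grip_width: 0.581
```

Request:
carry_out:
  motion:
    - [[-0.002,0,-0.002],0]
    - [[-0.004,0,-0.004],0]
    - [[-0.006,-0.001,-0.006],0]
    - [[-0.007,-0.001,-0.006],0]
    - [[-0.008,-0.001,-0.006],0]
    - [[-0.008,-0.001,-0.006],0]

```text
time: 16.1
position: [0.6619, 0.0499, 0.079]
tool_rot: [-3.131, -0.158, -0.014]
ft_force: [-21.1, 1.4, 75.6]
grip_width: 0.5
```

Forces are high because the fingers had not finished closing and the rear one is on the deck. I rise at once.

Request:
carry_out:
  motion:
    - [[0,0,0.02],0]
    - [[0,0,0.05],0]
    - [[0,0,0.07],0]
    - [[0,0,0.07],0]
    - [[0,0,0.07],0]
    - [[0,0,0.07],0]
    - [[0,0,0.07],0]
    - [[0,0,0.07],0]
    - [[0,0,0.07],0]
    - [[0,0,0.07],0]
  grip: 1
  squeeze: 20

```text
time: 17.1
position: [0.6584, 0.0493, 0.1323]
tool_rot: [3.137, 0.159, -0.001]
ft_force: [0.5, 0.4, 0.1]
grip_width: 0.004
```

```bash
python3 - <<'E'
from h import *
import pickle
s=get_state();print(RT(s['position']),s['position'],s['ft_force'],s['grip_width']*87)
S=eyes.get_image('scene');w=eyes.get_image('wrist');pickle.dump((S,w),open('i3.pkl','wb'))
p=w['pixels'].copy()
for t in(.0485,.1477):
  for tt in(t-.042,t+.042):
    q=proj(w,[W(r,tt,z) for r,z in[(.0077,.0185),(.0562,.0465),(.0362,.0811),(-.0123,.0531)]]).round().astype(int);cv2.polylines(p,[q],True,(0,255,0),1)
cv2.imwrite('pics/i.png',np.hstack([cv2.resize(p[:230,100:340],(480,460),interpolation=cv2.INTER_CUBIC),cv2.resize(S['pixels'][170:250,240:300],(320,460),interpolation=cv2.INTER_CUBIC)]))
E
```

```text
[0.0585 0.0486 0.1323] [0.6583511  0.04930549 0.13228462] [0.45868965 0.43262621 0.06239867] 0.35424668474135257
```

View pics/i.png

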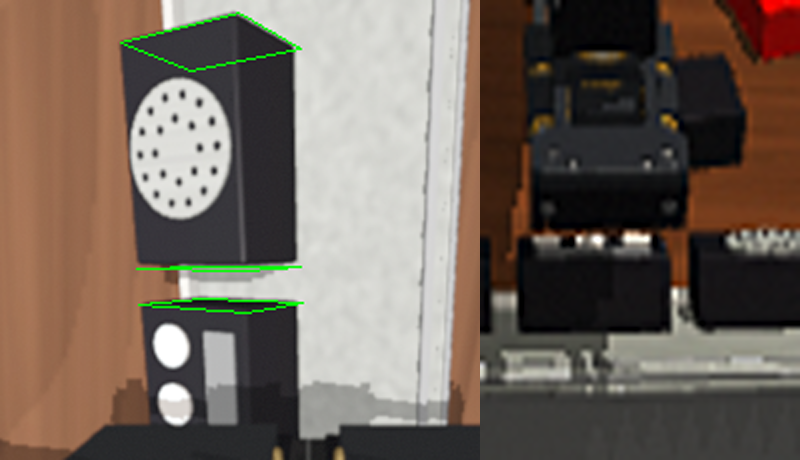

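The voter's and speaker's real faces coincide with the overlaid seated boxes, so nothing was disturbed. Gaps are about 15 mm between voter and speaker and 13 mm between voter and mic. Now I go round to the speaker's far side and close up the row.

Request:
carry_out:
  motion:
    - [[-0.01,0.04,0.02],0]
    - [[-0.025,0.08,0.02],0]
    - [[-0.04,0.12,0.02],0]
    - [[-0.053,0.162,0.02],0]
    - [[-0.053,0.162,0.02],0]
    - [[-0.053,0.162,0.02],0]
    - [[-0.053,0.162,-0.03],0]
    - [[-0.053,0.162,-0.06],0]
    - [[-0.053,0.162,-0.078],0]
    - [[-0.053,0.162,-0.087],0]
    - [[-0.053,0.162,-0.087],0]
    - [[-0.053,0.162,-0.087],0]

```text
time: 18.4
position: [0.6066, 0.2106, 0.0467]
tool_rot: [-3.138, -0.157, -0.003]
ft_force: [0.4, -0.1, 1.3]
grip_width: 0.007
```

Request:
carry_out:
  motion:
    - [[0.0005,-0.005,0],0]
    - [[0.001,-0.01,0],0]
    - [[0.0015,-0.015,0],0]
    - [[0.002,-0.019,0],0]
    - [[0.0024,-0.023,0],0]
    - [[0.0028,-0.027,0],0]
    - [[0.0031,-0.03,0],0]
    - [[0.0034,-0.033,0],0]
    - [[0.0036,-0.035,0],0]
    - [[0.0036,-0.035,0],0]

```text
time: 19.4
position: [0.6096, 0.1792, 0.0467]
tool_rot: [-3.134, -0.161, -0.003]
ft_force: [-0.6, 5.3, 3.9]
grip_width: 0.005
```

```bash
python3 - <<'E'
from h import *
s=get_state();print(RT(s['position']),s['ft_force'])
E
```

```text
[0.0233 0.1828 0.0467] [-0.63589985  5.29397755  3.88604298]
```

Request:
carry_out:
  motion:
    - [[0.0002,-0.002,0],0]
    - [[0.0004,-0.004,0],0]
    - [[0.0006,-0.006,0],0]
    - [[0.0008,-0.008,0],0]
    - [[0.0008,-0.008,0],0]

```text
time: 19.9
position: [0.6104, 0.1714, 0.0467]
tool_rot: [-3.134, -0.162, -0.003]
ft_force: [-0.2, 5.2, 3.0]
grip_width: 0.008
```

Request:
carry_out:
  motion:
    - [[0.0001,-0.001,0],0]
    - [[0.0002,-0.002,0],0]
    - [[0.0003,-0.003,0],0]
    - [[0.0003,-0.003,0],0]

```text
time: 20.3
position: [0.6108, 0.1687, 0.0467]
tool_rot: [-3.133, -0.162, -0.003]
ft_force: [-0.1, 6.0, 2.1]
grip_width: 0.004
```

Request:
carry_out:
  motion:
    - [[0.0001,-0.001,0],0]
    - [[0.0002,-0.002,0],0]
    - [[0.0002,-0.002,0],0]

```text
time: 20.6
position: [0.6108, 0.1684, 0.0468]
tool_rot: [-3.131, -0.163, -0.004]
ft_force: [0.4, 9.2, 4.0]
grip_width: 0.003
```

```bash
python3 - <<'E'
from h import *
s=get_state();print(RT(s['position']),s['ft_force'])
E
```

```text
[0.0234 0.1719 0.0468] [0.41287074 9.24730153 3.95880826]
```

It stalled at t=0.172 against a predicted 0.171, with the force rising, so the row is butted against the mic. One light press more, then I back off and look.

Request:
carry_out:
  motion:
    - [[0.0002,-0.002,0],0]
    - [[0.0003,-0.003,0],0]
    - [[0.0003,-0.003,0],0]
    - [[0,0.004,0],0]
    - [[-0.001,0.012,0],0]
    - [[-0.001,0.012,0.04],0]
    - [[-0.001,0.012,0.08],0]
    - [[-0.001,0.0,0.12],0]
    - [[-0.001,-0.04,0.13],0]
    - [[-0.001,-0.07,0.13],0]
    - [[-0.001,-0.07,0.13],0]
    - [[-0.001,-0.07,0.13],0]

```text
time: 21.8
position: [0.6091, 0.0915, 0.1754]
tool_rot: [3.137, 0.153, -0.001]
ft_force: [0.0, 1.4, 0.1]
grip_width: 0.007
```

```bash
python3 - <<'E'
from h import *
import pickle
s=get_state();print(RT(s['position']),s['position'],s['ft_force'])
T=eyes.get_image('top');S=eyes.get_image('scene');w=eyes.get_image('wrist');pickle.dump((T,S,w),open('i4.pkl','wb'))
a=cv2.resize(w['pixels'][:230,90:340],(500,460),interpolation=cv2.INTER_CUBIC)
b=cv2.resize(S['pixels'][195:240,195:315],(800,300),interpolation=cv2.INTER_CUBIC)
cv2.imwrite('pics/j.png',np.vstack([np.hstack([cv2.resize(a,(326,300)),cv2.resize(T['pixels'][80:160,165:290],(474,300),interpolation=cv2.INTER_CUBIC)]),b]))
E
```

```text
[0.0138 0.0956 0.1754] [0.60914504 0.09152661 0.1754315 ] [0.01433354 1.43849349 0.1319399 ]
```

View pics/j.png

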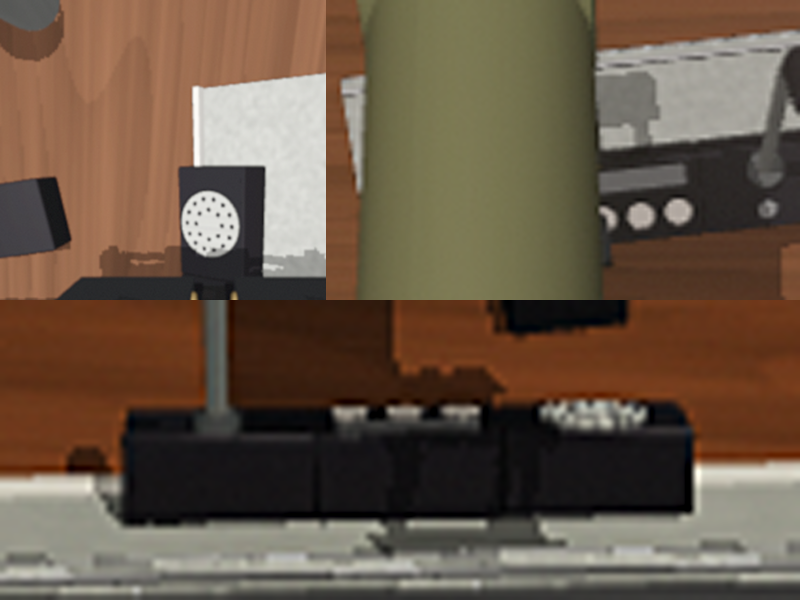

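The scene crop (bottom) shows mic, voter and speaker as one continuous block from x 125 to 693, with no light showing between them. The stem is upright. I retract and check the edges numerically in a clear view.

Request:
carry_out:
  motion:
    - [[0,0.03,0.04],0]
    - [[-0.04,0.07,0.08],0]
    - [[-0.08,0.11,0.08],0]
    - [[-0.12,0.15,0.08],0]
    - [[-0.16,0.19,0.08],0]
    - [[-0.2,0.23,0.08],0]
    - [[-0.2,0.27,0.08],0]
    - [[-0.2,0.3,0.08],0]
    - [[-0.2,0.3,0.08],0]
    - [[-0.2,0.3,0.08],0]
    - [[-0.2,0.3,0.08],0]

```text
time: 23.05
position: [0.4098, 0.3924, 0.2552]
tool_rot: [3.136, 0.158, 0.0]
ft_force: [0.6, 0.1, -0.1]
grip_width: 0.005
```

```bash
python3 - <<'E'
from h import *
import pickle
T=eyes.get_image('top');S=eyes.get_image('scene');pickle.dump((T,S),open('i5.pkl','wb'))
p0=W(.0034,0,.016)
# back-bottom edge in both views: sample along t, scan r on the deck plane for dark->light
def scan(im,plane_h,rs,t):
    P=[W(r,t,.016+(r-.0034)*.5774)+nn*plane_h for r in rs]
    q=proj(im,P).astype(np.float32);g=cv2.cvtColor(im['pixels'],cv2.COLOR_BGR2GRAY)
    return cv2.remap(g,q[:,0].reshape(-1,1),q[:,1].reshape(-1,1),cv2.INTER_LINEAR).ravel()
rs=np.arange(.035,.075,.00025)
for n,im in(('top',T),('scene',S)):
  print(n)
  for nm,c in(('mic',-.0485),('vot',.0355),('spk',.1195)):
    o=[]
    for t in np.arange(c-.036,c+.037,.009):
        v=scan(im,0,rs,t).astype(float);k=np.argmax(v>85);o.append(round(1000*rs[k],1))
    print(nm,o)
# extremes along t at mid module (top plane) in top
ts=np.arange(-.11,.18,.0005)
g=cv2.cvtColor(S['pixels'],cv2.COLOR_BGR2GRAY)
q=proj(S,[W(.0512,t,.0551) for t in ts]).astype(np.float32)
v=cv2.remap(g,q[:,0].reshape(-1,1),q[:,1].reshape(-1,1),cv2.INTER_LINEAR).ravel();d=ts[v<70];print('dark t range',d.min(),d.max(),'max inside',v[(ts>d.min()+.003)&(ts<d.max()-.003)].max())
b=cv2.resize(S['pixels'][195:240,195:315],(800,300),interpolation=cv2.INTER_CUBIC)
cv2.imwrite('pics/k.png',np.vstack([cv2.resize(T['pixels'][85:155,165:350],(800,300),interpolation=cv2.INTER_CUBIC),b]))
E
```

```text
top
mic [np.float64(55.3), np.float64(55.0), np.float64(55.5), np.float64(47.0), np.float64(35.0), np.float64(55.0), np.float64(54.8), np.float64(54.8), np.float64(55.0)]
vot [np.float64(35.0), np.float64(35.0), np.float64(35.0), np.float64(35.0), np.float64(35.0), np.float64(35.0), np.float64(35.0), np.float64(35.0), np.float64(54.3)]
spk [np.float64(54.8), np.float64(54.0), np.float64(35.0), np.float64(35.0), np.float64(35.0), np.float64(35.0), np.float64(35.0), np.float64(53.8), np.float64(54.0)]
scene
mic [np.float64(54.0), np.float64(54.3), np.float64(53.8), np.float64(53.8), np.float64(49.0), np.float64(49.3), np.float64(50.0), np.float64(51.0), np.float64(48.0)]
vot [np.float64(48.8), np.float64(49.0), np.float64(49.5), np.float64(49.8), np.float64(50.3), np.float64(50.5), np.float64(50.8), np.float64(51.3), np.float64(51.5)]
spk [np.float64(51.8), np.float64(50.3), np.float64(50.5), np.float64(51.3), np.float64(46.5), np.float64(46.8), np.float64(47.3), np.float64(48.3), np.float64(47.5)]
dark t range -0.09699999999999999 0.16000000000000025 max inside 69
```

View pics/k.png

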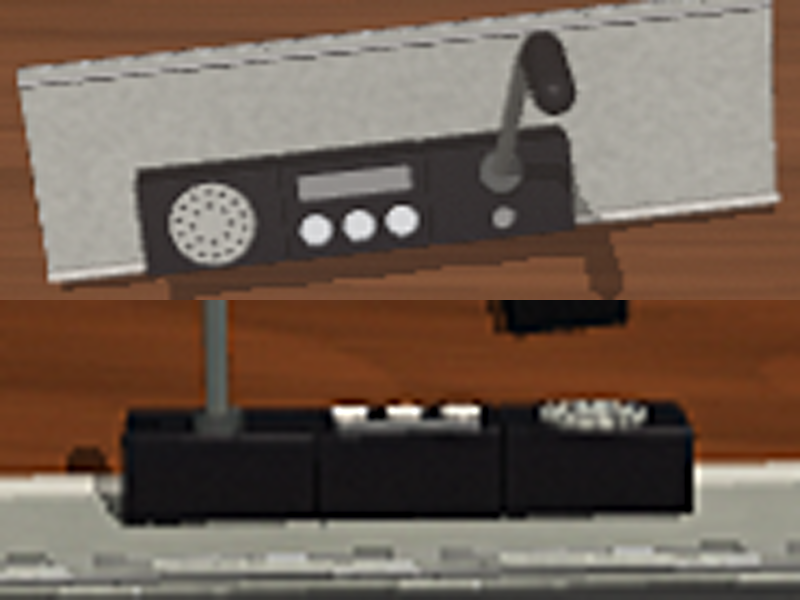

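The clear top view shows one straight row: speaker (212,224), voter (358,200) with its display uphill, mic (500,170). All three sit behind the lip with only dark hairline seams. The voter and grille readings were spoiled by the bright display and grille, so I redo that edge scanning from uphill.

```bash
python3 - <<'E'
from h import *
import pickle
T,S=pickle.load(open('i5.pkl','rb'))
g=cv2.cvtColor(T['pixels'],cv2.COLOR_BGR2GRAY)
rs=np.arange(.085,.035,-.00025)
X=[];Y=[]
for nm,c in(('mic',-.0485),('vot',.0355),('spk',.1195)):
    o=[]
    for t in np.arange(c-.038,c+.039,.004):
        q=proj(T,[W(r,t,.016+(r-.0034)*.5774) for r in rs]).astype(np.float32)
        v=cv2.remap(g,q[:,0].reshape(-1,1),q[:,1].reshape(-1,1),cv2.INTER_LINEAR).ravel()
        o.append((t,1000*rs[np.argmax(v<95)]))
    o=np.array(o);m=np.abs(o[:,1]-np.median(o[:,1]))<3;f=np.polyfit(o[m,0]-c,o[m,1],1);print(nm,m.sum(),'edge r mm',f[1].round(2),'slope rad',(f[0]/1000).round(4))
p=T['pixels'];s=slice
hsv=cv2.cvtColor(p,cv2.COLOR_BGR2HSV);w=((hsv[...,1]<50)&(hsv[...,2]>190)).astype(np.uint8);w[:,:228]=0;w[:,265:]=0;w[:126]=0;w[145:]=0
n,l,st,ce=cv2.connectedComponentsWithStats(w)
for i in range(1,n):
    if st[i,4]>8: print('button',RT(onplane(T,*ce[i],nn,W(.0034,0,.016)+nn*.04)))
E
```

```text
mic 13 edge r mm 55.36 slope rad -0.0213
vot 20 edge r mm 54.62 slope rad -0.0085
spk 20 edge r mm 54.12 slope rad -0.0047
button [0.0031 0.0091 0.062 ]
button [0.003  0.0344 0.0619]
button [0.0022 0.0594 0.0615]
```

The back edges sit at 55.4, 54.6 and 54.1 mm, and that small trend is the error in my yaw estimate. None stands uphill of the fixed mic, so all are seated and square. I hand in.

```bash
python3 -c "
from bench import ticket
print(ticket.close_job())"
```

```text
the job is handed in; nothing more can be done
None
```

The voting module is back on the console between the microphone and the loudspeaker, with its display strip uphill, and I handed the job in at about 23 s. I pushed the loudspeaker along to make room, set the voting module down by opening the fingers in steps, and then pushed the loudspeaker back until the row butted against the microphone.

**What the last checks showed:**
- **Position along the lip:** in the clear top view the three back edges agree within about 1.3 mm. The steady trend between them fits an error of about 0.007 rad in my estimate of the console's yaw. No module stands uphill of the fixed microphone.
- **No gaps:** both views show no light between the modules. The closing push stalled at 9 N, within 1 mm of where I expected.
- **Microphone and bystanders:** the stem looked upright, and no planned path touched any of the other things. I did not measure the bystanders again at the end.

**What went wrong or disagreed:**
- **Attempted nudge:** I tried to nudge the voting module downhill before the fingers had finished closing. The fingers pressed down, probably on the deck, with up to 79 N at the wrist, under the 120 N limit. I backed off, and the next picture showed nothing had moved.
- **Scene-camera edge readings:** these were too coarse to use for the alignment check, ranging from 46 to 54 mm. I relied on the top camera instead.

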